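# Set the pack selector and start

### The arm

A 6-joint arm with a two-finger parallel gripper is mounted at the origin on a cart in front of the work surface, level with it; the furniture and walls round the work are solid. World frame = base frame: x ahead of the robot, y to its left, z up, the work surface at z = 0. Lengths are in mm, angles in rad, forces in N, time in s.
With the tool pointing down it reaches from about 350 to 975 mm from the base axis. Payload 4.9 kg.
Tool frame: the origin (TCP) lies on the centre line of the jaws, within the pads' length; the fingertips stand 19 mm ahead of it and the grasp point (between the pads) is the TCP; z points along the fingers, y is the line along which they close (so a half turn about z gives the same grasp; the last joint's range is limited). The gripper opens to 85 mm and grips with 20 to 120 N. Pads are 22 mm wide; open, the fingers measure 114 mm over their backs; the gripper's body (76 mm by 85 mm) begins 54 mm behind the grasp point. The pads swing forward as they close: fully open they stand 13 mm farther back than shut.
Start: joints at [1.194, 0.053, 1.613, -0, 1.476, -0.119], TCP at [159.337, 604.329, 250.304] pointing down, gripper open.
Joint ranges: [-3.01, 3.01], [-1.01, 2.22], [0.06, 2.58], [-1.02, 4.17], [0.09, 2.62], [-3.14, 3.14]. Speed limits (rad/s): [2.57, 2.57, 3.14, 3.14, 3.14, 3.14].

### API

Orientations are given as [roll, pitch, yaw] about the fixed x, y, z axes, in that order (R = Rz(yaw) Ry(pitch) Rx(roll)).
In Python, from station import ctrl, viewer, nets, current_clock, current_qpos, current_dq, current_effort, current_tool_pos, current_orientation, current_wrist_force, current_torque, current_width, current_grasp_force gives the robot as it stands. Calls block until the motion is done:
- ctrl.movep(position, orientation): joint-space move of the TCP to a pose.
- ctrl.move_linear(position, speed=150, rotation=None): straight line of the TCP; rotation=None keeps the orientation; speed is the mean speed in mm/s.
- ctrl.goto_joints(angles): joint-space move.
- ctrl.move_gripper(opening): finger opening in mm; the grip force is fixed at half the most; returns when the fingers have stopped.
- ctrl.wait(seconds).
- ctrl.ik(position, orientation): joint angles nearest the present ones, or None.
- viewer.capture(name): name is "scene" or "top"; returns a dict with "image" (400x640x3 uint8, red, green, blue), "mtx" (3x3 intrinsics, pixels), "pose" (4x4, takes a point from camera to world coordinates). Camera axes: x right, y down, z forward; pixel columns grow to the right and rows downward; lengths in mm; the calibration is good to about 2 mm. A picture is of the moment at which its call begins. There is no depth.
A pose or a line that the arm cannot do raises ctrl.IKError and nothing moves.
- ctrl.finish_job(): hands the job in; it is judged then, once.
Trained networks look in a picture, given as the dict that the camera call returned (one of the last four; its "shot" number tells which), for a name from the list of things; names that differ only in an ending like _2 or _b are one class to them, and where a whole thing is asked for, a point or a joint stands for the part that bears it (a point fixed in the world has none). Each returns a list of dicts, best first, with "confidence" (0 to 1); they miss things now and then, are a little off and sometimes report something else, mostly with a low value. They report only what shows in the picture. A call takes as long as a camera call.
- nets.recognise(picture, name): "at" ([column, row] in pixels, amid what is visible of it).
- nets.trace(picture, name): "pixels" (400x640 bool, what is visible of it) and "at" ([column, row] in pixels, amid what is visible of it).
Readings, each from a call of its own:
- current_clock(): time.
- current_qpos(): joint angles.
- current_dq(): joint speeds.
- current_effort(): joint torques, N m.
- current_tool_pos(): TCP position.
- current_orientation(): TCP orientation.
- current_wrist_force(): force on the tool from outside, world axes, zero at the start.
- current_torque(): the same for the moment, N m.
- current_width(): finger opening in mm.
- current_grasp_force(): force on a finger pad.
Only numpy, scipy, OpenCV 4.12 (cv2) and the standard library are available. Lean on these libraries where they do the work, as an engineer would, in place of code of your own. Each camera call takes 0.05 s, during which the arm holds its last target. There are 200 camera calls.

### The job

The next job is rolls: with the fingertips, gently push the upright tab of the selector dial round until it points straight at the position labelled with the raised round disc; only then press the round start button fully down and let it come up again. Only push and press: do not pinch the tab or force it hard, and leave the binder clip and the other things where they are.

Things in the scene. Friction and masses are not known exactly. Their poses are not given: they have to be found in the camera images.
- selector_unit: mid-grey painted selector unit, a flat box 204 (its x) x 234 (its y) x 45 mm high, fixed to the worktop, turned up to 20 degrees. Origin: centre of its underside; x points away from the robot at yaw 0, y to the left, z up
- pivot (a point): axis of the selector dial on the unit's top plate (45 mm above the worktop), 20 mm nearer the robot than the unit's centre. The dial is a black disc 114 mm across, its top 8 mm above the plate, with a 16 mm radius hub to 14 mm above the plate
- tab (a point): the dial's one upright tab, a black radial fin 12 mm thick, from 38 to 78 mm from the dial's axis and from 4 to 38 mm above the top plate; this point lies in its middle thickness, 64 mm from the axis and 30 mm above the plate. Pushed on its side it swings round the axis. x of this frame points radially outwards, y is the direction in which it moves as the joint grows
- selector (a joint): angle of the dial, rad: 0 when the tab points along the unit's x, growing counter-clockwise seen from above. The four labelled positions are at -1.2, -0.6, 0.6 and 1.2; 0 is marked with a small dot only. A stiff bearing (about 2.5 N at the tab) lets it turn only while it is pushed and it stays where it is left. End stops at -1.5 and 1.5. It starts between -0.25 and 0.25
- pointer (a point): point straight outwards of the tab, 98 mm from the dial's axis and 20 mm beyond the tab's outer end, 3 mm above the plate; it lies at a label's centre when the tab stands at that label
- disc_label: raised round white disc, 28 mm in diameter and 3 mm high, on the top plate 98 mm from the dial's axis, at one of the four labelled positions (which one varies). Origin: centre of its underside
- square_label: raised white square, 25x25x3 mm, at another labelled position. Origin: centre of its underside
- bar_label: raised white narrow bar, 9x34x3 mm, at another labelled position. Origin: centre of its underside
- start_button_top (a point): centre of the top of the round grey start button, 28 mm in diameter, in a black housing on the near right corner of the unit's top plate; it is pressed straight down
- cross_label: raised white plus-shaped cross, two crossed bars 30x8x3 mm, at another labelled position. Origin: centre of its underside
- start_button (a joint): travel of the start button, m: 0 up, 0.006 fully down; a spring (5 N fully down) raises it again
- binder_clip: black binder clip, 32x25x37, standing on the near left corner of the selector unit (sizes in mm); loose, to be left alone. Origin: centre of its underside
- spare_roller: spare roller, 40 in diameter, 54 tall, on the worktop near the unit's right front (sizes in mm); loose, to be left alone. Origin: centre of its underside
- tape_roll: tape roll lying flat, 92 across, 48 tall, on the worktop left of the unit (sizes in mm); loose, to be left alone. Origin: centre of its underside
- envelopes: bundle of envelopes, 104x224x38, behind the bag sealer (sizes in mm); loose, to be left alone. Origin: centre of its underside
- marker: marker pen, 17x135x16, lying in front of the bag sealer (sizes in mm); loose, to be left alone. Origin: centre of its underside
- label_roll: white roll of labels, 91 across, 58 tall, far right (sizes in mm); loose, to be left alone. Origin: centre of its underside

How it is judged (in metres and radians):
On the way, in this order (a step that is already met when the one before it is completed fails the run):
1. the tab rests at the round disc label (horizontal distance between pointer and disc_label below 0.012 m and velocity of joint selector between -0.1 and 0.1 rad/s), for 0.3 s.
2. the start button is pressed down with the selector at the disc (value of joint start_button above 0.0045 m and horizontal distance between pointer and disc_label below 0.012 m), for 0.05 s.
At the end, for the whole second after the job is handed in: the tab points at the round disc label within 12 mm (pointer to the label's centre) and is still, and the start button, pressed at least 4.5 mm after the selector was set, is up again (within 1.5 mm) (horizontal distance between pointer and disc_label below 0.012 m and value of joint start_button below 0.0015 m and velocity of joint selector between -0.05 and 0.05 rad/s); the robot touches nothing.
It fails at once if the start button is pressed (over 3 mm) while the selector is not at the disc label (value of joint start_button above 0.003 m and horizontal distance between pointer and disc_label above 0.012 m).
It fails at once if the dial or its tab is pinched or forced (over 30 N from the fingers) (contact force between the fingers and selector above 30 N).
It fails at once if a bystander is lifted or shifted more than 15 mm (distance of any of binder_clip, spare_roller, tape_roll, envelopes, marker, label_roll from where it was at the start of the episode above 0.015 m).
It also fails if it takes over 54 s, if anything falls off the work surface, if the arm or the gripper's body presses on something with over 40 N, if the wrist force passes 120 N, or if a joint passes its speed limit or range.

## Working session

There is one attempt and no reset: what is moved stays moved. The work goes in short steps, each a Python script; the robot and the scene stay as the last script left them, time stands still between calls to the robot, and variables do not carry over. Pictures are saved under pics/ and viewed, at most 10 in all, crops included, and the job is handed in when it is done.

```bash
ls; mkdir -p pics; cat > h.py <<'E'
import numpy as np, cv2
from station import *
def ray(s,uv,z):
    K=np.array(s["mtx"]);P=np.array(s["pose"])
    d=P[:3,:3]@np.linalg.inv(K)@[uv[0],uv[1],1]; o=P[:3,3]
    return o+d*(z-o[2])/d[2]
def proj(s,p):
    K=np.array(s["mtx"]);P=np.array(s["pose"])
    c=K@(P[:3,:3].T@(np.array(p)-P[:3,3])); return c[:2]/c[2]
def save(s,n): cv2.imwrite(f"pics/{n}.png",np.array(s["image"])[:,:,::-1])
E
python3 - <<'E'
from h import *
for c in("top","scene"):
    s=viewer.capture(c); save(s,c+"0"); print(c,np.round(np.array(s["pose"])[:3,3]))
    for n,z in(("disc_label",48),("square_label",48),("bar_label",48),("cross_label",48),("start_button_top",60),("selector_unit",45),("tab",75),("binder_clip",63)):
        r=nets.recognise(s,n)
        print(n,[(round(q["confidence"],2),np.round(q["at"]),np.round(ray(s,q["at"],z))[:2]) for q in r[:2]])
print(current_clock())
E
```

```text
pics
top [ 356.   21. 1521.]
disc_label [(0.49, array([258., 190.]), array([542., 198.]))]
square_label [(0.56, array([199., 196.]), array([524., 385.]))]
bar_label []
cross_label []
start_button_top []
selector_unit [(0.61, array([233., 198.]), array([517., 276.]))]
tab [(0.66, array([228., 203.]), array([498., 286.]))]
binder_clip [(0.62, array([209., 228.]), array([418., 348.]))]
scene [ -122. -1047.   823.]
disc_label []
square_label [(0.67, array([330., 264.]), array([ 412., -222.])), (0.63, array([421., 297.]), array([ 549., -456.]))]
bar_label []
cross_label [(0.67, array([285., 192.]), array([487., 217.]))]
start_button_top [(0.61, array([278., 181.]), array([494., 287.])), (0.36, array([386., 238.]), array([ 625., -210.]))]
selector_unit [(0.56, array([288., 192.]), array([500., 218.]))]
tab [(0.65, array([279., 182.]), array([483., 253.])), (0.41, array([303., 239.]), array([ 386., -109.]))]
binder_clip [(0.62, array([254., 179.]), array([419., 343.]))]
0.9
```

```bash
python3 - <<'E'
import cv2,numpy as np
a=cv2.imread("pics/top0.png")[140:270,150:310]; b=cv2.imread("pics/scene0.png")[140:240,220:350]
cv2.imwrite("pics/t1.png",cv2.resize(a,(720,585),interpolation=cv2.INTER_CUBIC))
cv2.imwrite("pics/s1.png",cv2.resize(b,(780,600),interpolation=cv2.INTER_CUBIC))
E
```

```text
(no output)
```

View pics/t1.png

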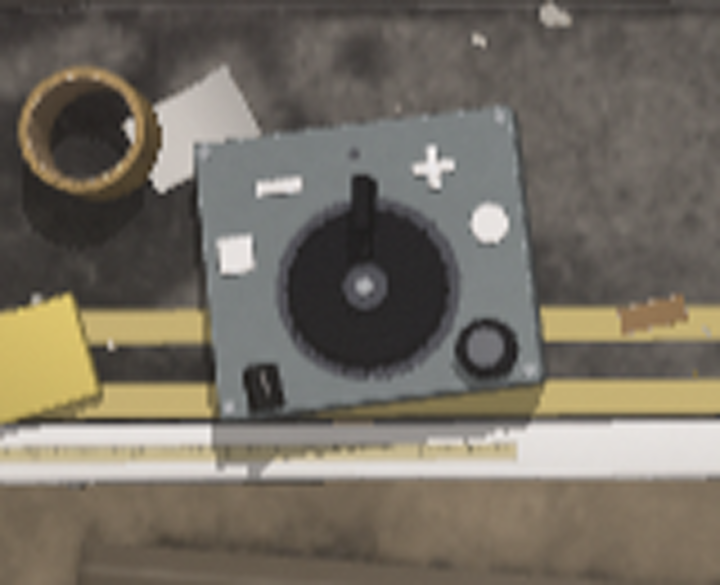

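View pics/s1.png

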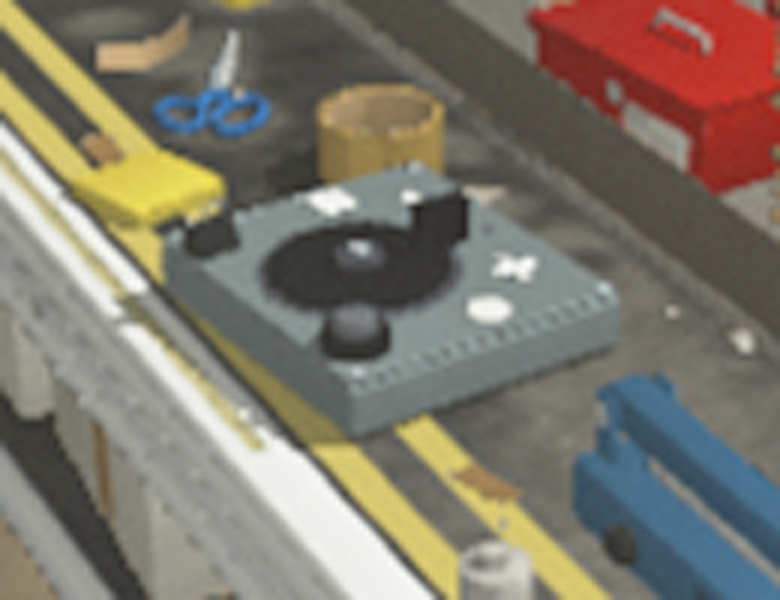

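View pics/top0.png

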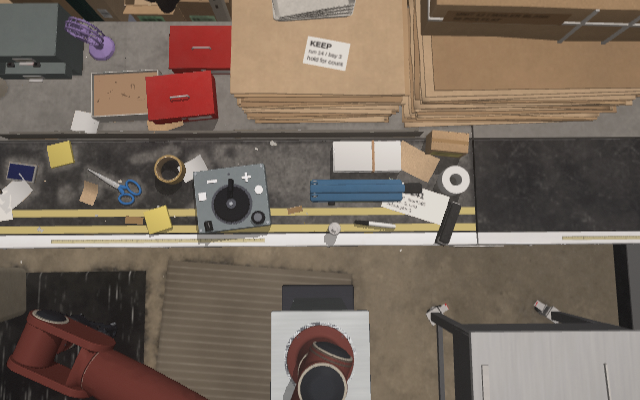

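```bash
cat >> h.py <<'E'
from scipy.optimize import least_squares
def labels(s,z=48):
    im=np.array(s["image"]).astype(int); m=(im.min(2)>195).astype(np.uint8)
    n,l,st,c=cv2.connectedComponentsWithStats(m)
    g=im.min(2); out=[]
    for i in range(1,n):
        if 12<=st[i,4]<=90:
            y,x=np.where(cv2.dilate((l==i).astype(np.uint8),np.ones((3,3)))>0)
            w=np.clip(g[y,x]-120,0,None); out.append([(x*w).sum()/w.sum(),(y*w).sum()/w.sum()])
    return np.array([ray(s,p,z)[:2] for p in out])
A=np.array([-1.2,-.6,.6,1.2])
def unit(s):
    P=labels(s); f=lambda q:q[:2]+98*np.c_[np.cos(A+q[2]),np.sin(A+q[2])]
    g0=[498,274,.13]; near=np.array([P[np.argmin(np.linalg.norm(P-e,axis=1))] for e in f(g0)])
    r=least_squares(lambda q:(f(q)-near).ravel(),g0); return r.x,r.fun.round(1)
def tabang(s,q):
    # dark fin outside the dial: compare with mean dark direction of traced pixels
    T=nets.trace(s,"tab")[0]; return T
E
python3 - <<'E'
from h import *
s=viewer.capture("top"); q,f=unit(s); print(q,f)
c,sn=np.cos(q[2]),np.sin(q[2]);R=np.array([[c,-sn],[sn,c]])
im=np.array(s["image"])
# button: grey blob in crop px approx
for z in (55,60,65): 
    p=ray(s,[150+487/4.5-.4,140+350/4.5-.4],z)[:2]; print("btn",z,p.round(1),(R.T@(p-q[:2])).round(1))
sc=viewer.capture("scene")
print("hub",(ray(s,[150+365/4.5-.4,140+286/4.5-.4],59)[:2]).round(1))
o1,o2=np.array(s["pose"])[:3,3],np.array(sc["pose"])[:3,3]
d1=ray(s,[150+487/4.5-.4,140+349/4.5-.4],0)-o1; d2=ray(sc,[220+357/6-.4,140+323/6-.4],0)-o2
t=np.linalg.lstsq(np.c_[d1,-d2],o2-o1,rcond=None)[0]; print("tri",o1+d1*t[0],o2+d2*t[1])
p=ray(s,[150+365/4.5-.4,140+185/4.5-.4],83)[:2]-q[:2]; print("tab ang joint",np.arctan2(p[1],p[0])-q[2],np.hypot(*p))
p0=q[:2]
for a in np.arange(.3,-1.3,-.3):
  for h in(1,-1):
    w=a+q[2]; e=np.array([np.cos(w),np.sin(w)]);n=np.array([-e[1],e[0]])
    x=p0+64*e+17*n; j=ctrl.ik([*x,82],[np.pi,0,w+h*np.pi/2]); print(round(a,1),h,None if j is None else np.round(j,2))
E
```

```text
[4.98314311e+02 2.81643731e+02 1.17461667e-01] [ 0.  -0.2 -0.1  0.2  0.2 -0.  -0.1  0. ]
btn 55 [452.4 195.5] [-55.7 -80.1]
btn 60 [452.1 194.9] [-56.1 -80.7]
btn 65 [451.7 194.3] [-56.5 -81.2]
hub [498.2 281.7]
tri [452.53921668 194.55176414  63.30042825] [453.47119004 194.12681436  63.31159845]
tab ang joint -0.16576302094164477 68.73628917832163
0.3 1 [ 0.41  0.24  1.71 -0.    1.2  -0.  ]
0.3 -1 None
0.0 1 [ 0.38  0.24  1.7  -0.    1.2   0.27]
0.0 -1 [ 0.38  0.24  1.7   0.    1.2  -2.88]
-0.3 1 [ 0.35  0.23  1.72 -0.    1.2   0.54]
-0.3 -1 [ 0.35  0.23  1.72  0.    1.2  -2.61]
-0.6 1 [ 0.32  0.2   1.74 -0.    1.19  0.81]
-0.6 -1 [ 0.32  0.2   1.74  0.    1.19 -2.34]
-0.9 1 [ 0.3   0.17  1.78 -0.    1.19  1.08]
-0.9 -1 [ 0.3   0.17  1.78  0.    1.19 -2.06]
-1.2 1 [ 0.28  0.14  1.82 -0.    1.19  1.36]
-1.2 -1 [ 0.28  0.14  1.82  0.    1.19 -1.78]
```

```bash
cat >> h.py <<'E'
Q=np.array([498.3,281.6,.1175])
def fpose(a,z=82,off=17):
    w=a+Q[2]; e=np.array([np.cos(w),np.sin(w)]);n=np.array([-e[1],e[0]])
    return [*(Q[:2]+64*e+off*n),z],[np.pi,0,w+np.pi/2]
E
python3 - <<'E'
from h import *
ctrl.move_gripper(0)
p,o=fpose(.25,170); ctrl.movep(p,o)
p,o=fpose(.25); ctrl.move_linear(p,speed=100)
print(current_clock(),current_wrist_force())
for a in np.arange(.15,-1.1,-.1).tolist()+[-1.12,-1.17]:
    p,o=fpose(a); ctrl.move_linear(p,speed=50,rotation=o)
    print(round(a,2),np.round(current_wrist_force(),1))
p,o=fpose(-1.17,off=45); ctrl.move_linear(p,speed=80)
ctrl.move_linear([*p[:2],200],speed=150)
p,o=fpose(-0.2,200); ctrl.move_linear([450,480,200],speed=300)
print(current_clock())
s=viewer.capture("top");save(s,"t2")
b=np.array(s["image"])[140:270,150:310,::-1]; cv2.imwrite("pics/t2c.png",cv2.resize(b,(720,585),interpolation=cv2.INTER_CUBIC))
E
```

```text
4.5833 [ 0.32306153  0.95905179 -0.06805796]
0.15 [-0.5 -0.   0.3]
0.05 [0.4 0.2 1.2]
-0.05 [-0.4  0.4 -0.7]
-0.15 [-0.5 -0.2  0.6]
-0.25 [ 0.4 -0.3  0.4]
-0.35 [0.3 0.2 0.2]
-0.45 [0.  0.5 0.4]
-0.55 [ 0.  -0.2 -0.9]
-0.65 [-0.8 -0.9 -0.9]
-0.75 [ 0.4 -0.2  1. ]
-0.85 [0.9 0.1 0.7]
-0.95 [ 0.8 -0.2  0.1]
-1.05 [ 0.2 -0.1 -0.7]
-1.12 [0.4 0.9 1. ]
-1.17 [1.2 0.2 0.6]
11.2167
```

View pics/t2c.png

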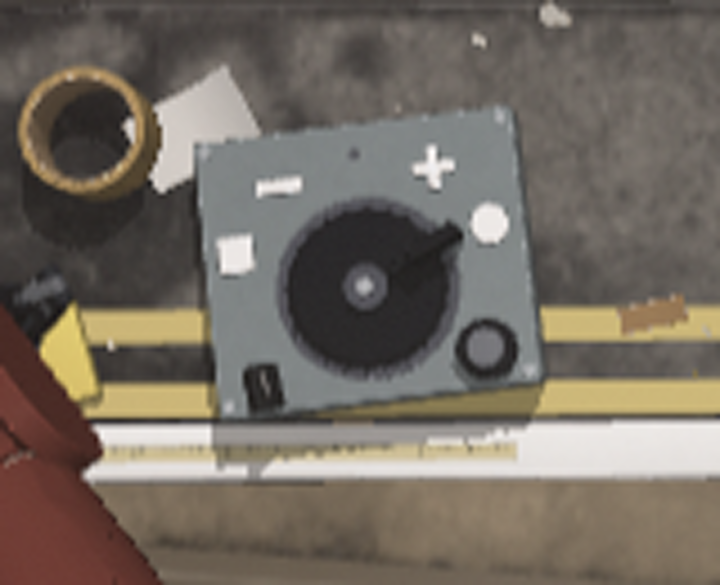

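```bash
cat >> h.py <<'E'
def tabfit(s):
    U=6; g=cv2.resize(np.array(s["image"]).mean(2).astype(np.float32)[170:230,200:280],None,fx=U,fy=U,interpolation=cv2.INTER_CUBIC)
    def poly(P): return np.int32(np.round((np.array([proj(s,p) for p in P])-[200,170]+.5)*U))
    dial=np.zeros(g.shape,np.uint8); t=np.linspace(0,6.28,80)
    cv2.fillPoly(dial,[poly([[Q[0]+64*np.cos(u),Q[1]+64*np.sin(u),53] for u in t])],1)
    best=[]
    for th in np.arange(-1.5,.5,.01):
        w=th+Q[2];e=np.array([np.cos(w),np.sin(w)]);n=np.array([-e[1],e[0]])
        def sil(r0,r1,h): 
            m=np.zeros(g.shape,np.uint8)
            cv2.fillConvexPoly(m,cv2.convexHull(poly([[*(Q[:2]+r*e+k*n),z] for r in(r0,r1) for k in(-h,h) for z in(49,83)])),1); return (m>0)&(dial==0)
        i=sil(38,78,6); o=sil(38,86,16)&~i
        if i.sum()>20: best.append((g[o].mean()-g[i].mean(),th))
    return sorted(best)[::-1][:4]
E
python3 - <<'E'
from h import *
s=viewer.capture("top"); print(tabfit(s))
im=cv2.imread("pics/top0.png")[:,:,::-1]; s0=dict(s);s0["image"]=im; print(tabfit(s0))
for u in ((455,235),(440,244)):
    p=ray(s,[150+u[0]/4.5-.4,140+u[1]/4.5-.4],83)[:2]-Q[:2]; print(np.arctan2(p[1],p[0])-Q[2],np.hypot(*p))
E
```

```text
[(np.float32(73.07193), np.float64(-1.1499999999999997)), (np.float32(72.2173), np.float64(-1.1599999999999997)), (np.float32(71.95878), np.float64(-1.1799999999999997)), (np.float32(71.78636), np.float64(-1.1399999999999997))]
[(np.float32(74.375626), np.float64(-0.10999999999999877)), (np.float32(73.6136), np.float64(-0.09999999999999876)), (np.float32(73.31673), np.float64(-0.11999999999999877)), (np.float32(70.9486), np.float64(-0.08999999999999875))]
-1.2291326234148243 74.26788613082698
-1.2450814182825716 62.15300330249369
```

```bash
python3 - <<'E'
from h import *
b=[452.5,194.6]; o=fpose(-1.0)[1]
ctrl.movep([*b,160],o); ctrl.move_linear([*b,90],speed=80); 
z=86
while z>70:
    ctrl.move_linear([*b,z],speed=20); f=current_wrist_force()[2]; print(z,round(current_tool_pos()[2],1),np.round(f,1))
    if f>9: break
    z-=1
ctrl.wait(.2); print(current_wrist_force())
E
```

```text
86 86.1 0.1
85 85.2 1.5
84 84.2 2.7
83 83.1 2.8
82 82.1 2.6
81 81.1 3.8
80 80.2 3.5
79 79.9 10.2
[-2.69531919 -0.56412921  8.94273526]
```

```bash
python3 - <<'E'
from h import *
b=[452.5,194.6]
ctrl.move_linear([*b,200],speed=100); ctrl.move_linear([450,480,200],speed=300)
s=viewer.capture("top"); print(tabfit(s)[:2],current_clock(),current_wrist_force())
ctrl.wait(.3); print(ctrl.finish_job())
E
```

```text
[(np.float32(72.7616), np.float64(-1.1499999999999997)), (np.float32(71.888214), np.float64(-1.1599999999999997))] 18.2583 [ 1.05393088 -0.09723529 -0.37552767]
the job is handed in; nothing more can be done
None
```

I pushed the dial's tab round to the disc label (about -1.15 to -1.17 rad against -1.2, within the 12 mm allowed), then pressed the start button about 6 mm until it stopped and let go. I handed the job in at about 18.6 s, but no verdict came back, and I did not check in a picture that the button came up again.

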